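Rank the pillar posts by height on the rail

TASK

Put the four steel pillar posts away on the rail: stand one upright on each of the four black seats, wholly on its disc, in order of height from the tallest next to the upright end stop down to the shortest at the other end. Do not let any post fall over on the way.

Things in the scene. Friction and masses are not known exactly. Their poses are not given: they have to be found in the camera images.
- post_100: The tallest of four plain steel pillar posts: an upright cylinder 30 mm in diameter and 100 mm high, loose, standing on the bench, 300 g or so. Origin: centre of its underside; z up along the post.
- post_80: The second tallest of four plain steel pillar posts: an upright cylinder 30 mm in diameter and 80 mm high, loose, standing on the bench, 240 g or so. Origin: centre of its underside; z up along the post.
- post_60: The second shortest of four plain steel pillar posts: an upright cylinder 30 mm in diameter and 60 mm high, loose, standing on the bench, 180 g or so. Origin: centre of its underside; z up along the post.
- post_40: The shortest of four plain steel pillar posts: an upright cylinder 30 mm in diameter and 40 mm high, loose, standing on the bench, 120 g or so. Origin: centre of its underside; z up along the post.
- seat_1: Seat 1 of the four on the rail, counted from the left end as the robot sees it (larger y): a flat black disc 54 mm in diameter and 6 mm thick, fixed. Origin: centre of its underside, 10 mm above the bench; its top, on which a post stands, is 6 mm above the origin (16 mm above the bench). x points across the rail away from the robot, y along the rail to the left. Seats are 75 mm apart in a straight line on a flat aluminium rail 400 mm long, 62 mm wide and 10 mm high.
- seat_2: Seat 2 of the four on the rail, counted from the left end as the robot sees it (larger y): a flat black disc 54 mm in diameter and 6 mm thick, fixed. Origin: centre of its underside, 10 mm above the bench; its top, on which a post stands, is 6 mm above the origin (16 mm above the bench). x points across the rail away from the robot, y along the rail to the left. Seats are 75 mm apart in a straight line on a flat aluminium rail 400 mm long, 62 mm wide and 10 mm high.
- seat_3: Seat 3 of the four on the rail, counted from the left end as the robot sees it (larger y): a flat black disc 54 mm in diameter and 6 mm thick, fixed. Origin: centre of its underside, 10 mm above the bench; its top, on which a post stands, is 6 mm above the origin (16 mm above the bench). x points across the rail away from the robot, y along the rail to the left. Seats are 75 mm apart in a straight line on a flat aluminium rail 400 mm long, 62 mm wide and 10 mm high.
- seat_4: Seat 4 of the four on the rail, counted from the left end as the robot sees it (larger y): a flat black disc 54 mm in diameter and 6 mm thick, fixed. Origin: centre of its underside, 10 mm above the bench; its top, on which a post stands, is 6 mm above the origin (16 mm above the bench). x points across the rail away from the robot, y along the rail to the left. Seats are 75 mm apart in a straight line on a flat aluminium rail 400 mm long, 62 mm wide and 10 mm high.
- end_stop: The upright dark steel end stop fixed across one end of the rail: a block 58 mm wide across the rail, 24 mm thick and 50 mm high; the other end of the rail carries only a flat dark strip 8 mm wide and 3 mm high. Origin: centre of its underside, on the rail's top (10 mm above the bench), 60 mm beyond the nearest seat's centre, which is seat_1 or seat_4, from start to start.

How it is judged (in metres and radians):
At the end, for the whole second after the job is handed in: By falling height from the seat at the end stop (100, 80, 60, 40 mm), each post stands at rest on its own seat: tilt under 0.1 rad, axis within 12.5 mm of the seat's centre, underside within 3 mm of the seat's top (((horizontal distance between end_stop and seat_1 below 0.1 m and horizontal distance between post_100 and seat_1 below 0.0125 m and z of post_100 in the frame of seat_1 between 0.003 and 0.009 m and horizontal distance between post_80 and seat_2 below 0.0125 m and z of post_80 in the frame of seat_2 between 0.003 and 0.009 m and horizontal distance between post_60 and seat_3 below 0.0125 m and z of post_60 in the frame of seat_3 between 0.003 and 0.009 m and horizontal distance between post_40 and seat_4 below 0.0125 m and z of post_40 in the frame of seat_4 between 0.003 and 0.009 m) or (horizontal distance between end_stop and seat_4 below 0.1 m and horizontal distance between post_100 and seat_4 below 0.0125 m and z of post_100 in the frame of seat_4 between 0.003 and 0.009 m and horizontal distance between post_80 and seat_3 below 0.0125 m and z of post_80 in the frame of seat_3 between 0.003 and 0.009 m and horizontal distance between post_60 and seat_2 below 0.0125 m and z of post_60 in the frame of seat_2 between 0.003 and 0.009 m and horizontal distance between post_40 and seat_1 below 0.0125 m and z of post_40 in the frame of seat_1 between 0.003 and 0.009 m)) and angle between each of post_100, post_80, post_60, post_40's own z axis and vertical below 0.1 rad and linear speed of each of post_100, post_80, post_60, post_40 below 0.02 m/s); the robot touches nothing.
It fails at once if a post has fallen over (tilted more than 0.8 rad) (angle between any of post_100, post_80, post_60, post_40's own z axis and vertical above 0.8 rad).
It also fails if it takes over 106 s, if anything falls off the work surface, if the arm or the gripper's body presses on something with over 40 N, if the wrist force passes 120 N, or if a joint passes its speed limit or range.

ROBOT

A 7-joint arm with a two-finger parallel gripper is mounted at the origin on a cart in front of the work surface, level with it; the furniture and walls round the work are solid. World frame = base frame: x ahead of the robot, y to its left, z up, the work surface at z = 0. Lengths are in mm, angles in rad, forces in N, time in s.
With the tool pointing down it reaches from about 350 to 900 mm from the base axis. Payload 19.9 kg.
Tool frame: the origin (TCP) lies midway between the tips of the shut fingers; the grasp point (between the pads) lies 19 mm behind it; z points along the fingers, y is the line along which they close (so a half turn about z gives the same grasp; the last joint's range is limited). The gripper opens to 85 mm and grips with 20 to 120 N. Pads are 22 mm wide; open, the fingers measure 114 mm over their backs; the gripper's body (76 mm by 85 mm) begins 54 mm behind the grasp point. The pads swing forward as they close: fully open they stand 13 mm farther back than shut.
Start: joints at [-1.157, 0.417, -0.01, 1.614, 0.005, 1.111, -0.053], TCP at [274.539, 561.453, 231.26] pointing down, gripper open.
Joint ranges: [-2.81, 2.81], [-0.39, 2.02], [-1.27, 1.25], [0.06, 2.57], [-1.19, 4.33], [0.19, 2], [-2.82, 2.82]. Speed limits (rad/s): [1.89, 1.89, 2.39, 2.39, 3.01, 3.01, 3.01].

INTERFACE

Orientations are given as a unit quaternion [x, y, z, w].
In Python, from workcell import get_obs, snapshot, camera_info, hand_in gives the robot as it stands.
- The arm moves only by the tool apply_moves, never from a script. Its arguments are lists of equal length, an entry for each row: "travel": the shift along the tool's x, y, z in units of 50 mm (1.0 is 50 mm), a list of three; "delta_rot": the turn, a rotation vector about the tool's x, y, z in degrees, a list of three; "fingers": the closure, from 0 (fully open) to 1 (shut). In form: {"travel": [[tx, ty, tz], ...], "delta_rot": [[wx, wy, wz], ...], "fingers": [fingers, ...]}. A call has exactly 5 rows; each row is the pose to reach, as a shift and turn from the pose commanded when the call began, along the tool's axes at that moment; what a row does not reach only later rows make up. A row lasts 1/10 s, in which the tool goes at most 50 mm and 8.59 degrees, less where a joint would pass 70% of its speed; a pose out of reach is approached as far as the arm can. A call with a gripper value outside its range is refused whole. The fingers move at their own pace and stop on an object; "newtons" is the grip in N (left out, the last holds). Time passes only in rows, so rows that repeat a pose let the fingers close, or fill a call up. It gives the time, the measured TCP pose, the force, the opening and the grip force at its end, in the units of the state.
- get_obs(): the state, without advancing time (a new reading comes with each control period).
- snapshot(name): name is "scene" or "top"; returns the picture (420x560x3 uint8, red, green, blue); there is no depth.
- camera_info(name): a dict with "vfov" (degrees; the focal length in pixels is half the picture's height over the tangent of half this angle, whatever the lens; pixels are square), "cx", "cy" (the principal point, pixels), "D" ([k1, k2, p1, p2, k3] as OpenCV has them; the pictures are not rectified), "world_to_cam" (4x4, takes a point from world to camera coordinates). Camera axes: x right, y down, z forward; pixel columns grow to the right and rows downward; lengths in mm; the calibration is good to about 2 mm. A picture is of the moment at which its call begins. camera_info takes no time and is no camera call.
- hand_in(): hands the job in; it is judged then, once.
The state is a dict: "time_s": time; "joint_positions": joint angles; "dq": joint speeds; "joint_efforts": joint torques, N m; "position": TCP position; "eef_rot": TCP orientation; "contact_force": force on the tool from outside, world axes, zero at the start; "wrist_torque": the same for the moment, N m; "finger_gap": finger opening in mm; "gripper_force": force on a finger pad.
Only numpy, scipy, OpenCV 4.12 (cv2) and the standard library are available. Lean on these libraries where they do the work, as an engineer would, in place of code of your own. Each camera call takes 0.05 s, during which the arm holds its last target. There are 200 camera calls.

## Working session

There is one attempt and no reset: what is moved stays moved. The work goes in short steps, Python scripts to look and compute and a tool call to move; the robot and the scene stay as the last step left them, time stands still between calls to the robot, and variables do not carry over. Pictures are saved under pics/ and viewed, at most 14 in all, crops included, and the job is handed in when it is done.

Besides the shell and the picture viewer there is one more tool, called after ">>>" as a command line: name --argument value ..., lists and objects as JSON in quotes. apply_moves: Moves the arm, as the interface text tells. Its arguments: {"type":"object","properties":{"travel":{"type":"array"},"delta_rot":{"type":"array"},"fingers":{"type":"array"},"newtons":{"type":"number"}},"required":["travel","delta_rot","fingers"]}

```bash
mkdir -p pics; ls
python3 - <<'E'
from workcell import *
import cv2
o=get_obs();print(o)
for n in("scene","top"):
    print(n,camera_info(n)); cv2.imwrite(f"pics/{n}0.png",snapshot(n)[:,:,::-1])
E
```

```text
pics
{'time_s': 0.0, 'joint_positions': array([-1.15750874,  0.41793517, -0.01028302,  1.61418062,  0.00470847,
        1.11067745, -0.05296395]), 'dq': array([-8.20295616e-05,  1.01197773e-03, -7.91510265e-04,  5.11141064e-04,
        3.46638954e-04,  2.10102584e-04, -4.16088248e-04]), 'joint_efforts': array([-1.31013992e-03, -8.64456367e+01,  6.78144358e-01, -4.34914756e+01,
        1.90317974e-02,  7.33172754e-03, -2.72749895e-05]), 'position': array([274.41641695, 561.15302865, 230.68187068]), 'eef_rot': array([ 2.25424609e-01,  9.74260437e-01, -5.83103341e-04, -8.10308319e-05]), 'contact_force': array([-0.5549279 , -0.39966776, -0.02537171]), 'wrist_torque': array([0.04496672, 0.02982285, 0.00921316]), 'gripper_force': 0.0, 'finger_gap': 85.54044006105237}
scene {'vfov': 56.403639737928756, 'cx': 277.5278841572732, 'cy': 212.51879685254272, 'D': array([-0.02419934,  0.        ,  0.        ,  0.        ,  0.        ]), 'world_to_cam': array([[ 9.06741039e-01, -4.21121599e-01,  2.18469130e-02,
        -4.75122946e+02],
       [-1.72851732e-01, -4.18433789e-01, -8.91647600e-01,
         1.70428583e+02],
       [ 3.84633550e-01,  8.04717194e-01, -4.52202687e-01,
         8.61821169e+02],
       [ 0.00000000e+00,  0.00000000e+00,  0.00000000e+00,
         1.00000000e+00]])}
top {'vfov': 53.66613472905967, 'cx': 274.8594746922363, 'cy': 209.13787566620937, 'D': array([-0.00221503,  0.        ,  0.        ,  0.        ,  0.        ]), 'world_to_cam': array([[ 1.65699807e-02, -9.99859119e-01, -2.67911977e-03,
         1.61547442e+01],
       [-9.88111842e-01, -1.59655913e-02, -1.52905483e-01,
         5.32856661e+02],
       [ 1.52841168e-01,  5.18091087e-03, -9.88237186e-01,
         9.37830810e+02],
       [ 0.00000000e+00,  0.00000000e+00,  0.00000000e+00,
         1.00000000e+00]])}
```

View pics/top0.png

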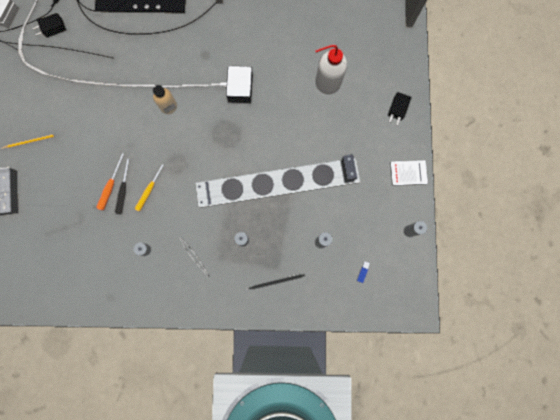

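View pics/scene0.png

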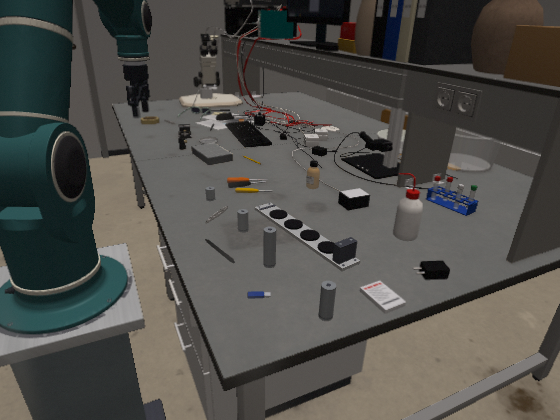

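The top view shows the rail with seats at about (232,188), (263,184), (293,180) and (323,175), and the end stop on the right at (349,168), so it is beside seat_4. The posts are at (141,249), (241,239), (325,239) and (420,228). In the scene view they run from short (far left) to tall. I'll enlarge both for precision.

Run:
```python
import cv2,numpy as np
t=cv2.imread("pics/top0.png");s=cv2.imread("pics/scene0.png")
def crop(im,u,v,w,h,k): 
    c=cv2.resize(im[v:v+h,u:u+w],None,fx=k,fy=k,interpolation=cv2.INTER_CUBIC)
    return c
# top posts: 40x40 crops x5 in a 2x2... four in a row + rail
a=np.hstack([crop(t,u-20,v-20,40,40,5) for u,v in((141,249),(241,239),(325,239),(420,228))])
b=crop(t,190,145,180,70,4.4); b=cv2.copyMakeBorder(b,0,0,0,800-b.shape[1],cv2.BORDER_CONSTANT)
cv2.imwrite("pics/ctop.png",np.vstack([a,b]))
c=np.hstack([crop(s,u-20,v-30,40,60,5) for u,v in((210,193),(243,220),(269,247),(327,300))])
cv2.imwrite("pics/csc.png",c)
```

```text
(no output)
```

View pics/ctop.png

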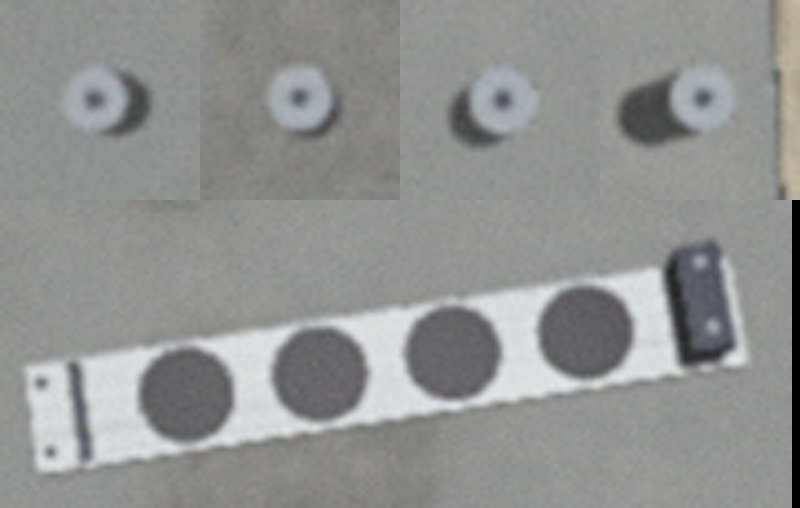

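View pics/csc.png

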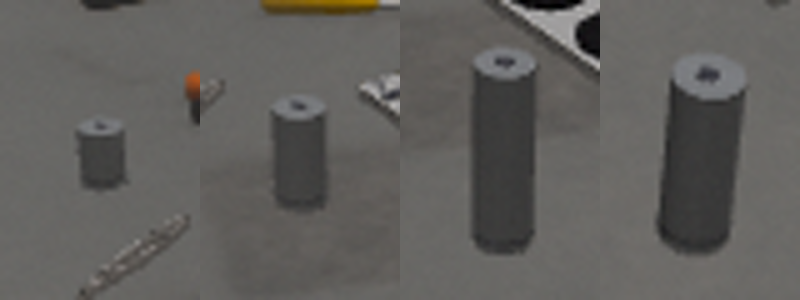

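Crop readings: the post tops in the top view are sharp (hole centres at about (95,99), (100,98), (103,100) and (103,98) in their 5x crops). The scene heights run 40, 60, then 100 or 80. I'll resolve the heights from the two views.

```bash
cat > h.py <<'E'
import numpy as np,cv2
from workcell import *
def cam(n):
    c=camera_info(n);f=210/np.tan(np.radians(c["vfov"]/2))
    return np.array([[f,0,c["cx"]],[0,f,c["cy"]],[0,0,1]]),c["D"],c["world_to_cam"]
def back(n,uv,z):
    K,D,T=cam(n);p=cv2.undistortPoints(np.array([[uv]],float),K,D)[0,0]
    R,t=T[:3,:3],T[:3,3];d=R.T@[p[0],p[1],1];o=-R.T@t
    return o+d*(z-o[2])/d[2]
def proj(n,P):
    K,D,T=cam(n);return cv2.projectPoints(np.array([P],float),cv2.Rodrigues(T[:3,:3])[0],T[:3,3],K,D)[0][0,0]
E
python3 - <<'E'
from h import *
f=lambda x,k:(x+.5)/k-.5
tp=[(141,249),(241,239),(325,239),(420,228)];tc=[(95,99),(100,98),(103,100),(103,98)]
sp=[(210,193),(243,220),(269,247),(327,300)];sc=[(100,126),(98,105),(105,63),(108,76)]
for i in range(4):
    uv=[tp[i][j]-20+f(tc[i][j],5) for j in(0,1)]
    us=[sp[i][0]-20+f(sc[i][0],5),sp[i][1]-30+f(sc[i][1],5)]
    print("post",i,[(h,*np.round(back("top",uv,h)[:2],1),*np.round(back("scene",us,h)[:2],1),np.round(np.subtract(proj("scene",back("top",uv,h)),us),1)) for h in(40,60,80,100)])
for c in[(187,195),(320,174),(453,152),(586,131)]:
    print(back("top",(190+f(c[0],4.4),145+f(c[1],4.4)),16).round(1))
print(proj("top",[274,561,231]))
E
```

```text
post 0 [(40, np.float64(435.1), np.float64(338.3), np.float64(433.9), np.float64(336.3), array([ 0.2, -0.3])), (60, np.float64(434.0), np.float64(331.7), np.float64(422.0), np.float64(291.0), array([ 0.1, -5.2])), (80, np.float64(432.9), np.float64(325.2), np.float64(410.1), np.float64(245.7), array([ -0. , -10.2])), (100, np.float64(431.8), np.float64(318.6), np.float64(398.1), np.float64(200.5), array([ -0.1, -15.3]))]
post 1 [(40, np.float64(462.7), np.float64(103.7), np.float64(474.5), np.float64(139.4), array([0.5, 5.9])), (60, np.float64(461.1), np.float64(102.0), np.float64(461.0), np.float64(101.8), array([ 0., -0.])), (80, np.float64(459.4), np.float64(100.3), np.float64(447.5), np.float64(64.3), array([-0.5, -6.1])), (100, np.float64(457.8), np.float64(98.5), np.float64(434.0), np.float64(26.7), array([ -1. , -12.4]))]
post 2 [(40, np.float64(465.0), np.float64(-93.8), np.float64(503.4), np.float64(7.9), array([ 2.5, 22. ])), (60, np.float64(463.3), np.float64(-91.4), np.float64(488.7), np.float64(-24.6), array([ 1.6, 14.6])), (80, np.float64(461.6), np.float64(-89.1), np.float64(474.1), np.float64(-57.0), array([0.7, 7.1])), (100, np.float64(459.9), np.float64(-86.7), np.float64(459.5), np.float64(-89.4), array([-0.3, -0.5]))]
post 3 [(40, np.float64(495.4), np.float64(-316.3), np.float64(520.8), np.float64(-261.3), array([ 3.5, 18.7])), (60, np.float64(493.0), np.float64(-309.4), np.float64(505.5), np.float64(-283.2), array([1.5, 9. ])), (80, np.float64(490.7), np.float64(-302.4), np.float64(490.2), np.float64(-305.1), array([-0.5, -0.8])), (100, np.float64(488.4), np.float64(-295.5), np.float64(474.9), np.float64(-327.0), array([ -2.5, -10.8]))]
[584.5 130.   16. ]
[597.6  56.6  16. ]
[611.3 -17.1  16. ]
[624.4 -91.   16. ]
[-22.39107514 328.86150318]
```

Two-view agreement gives post_40 at (435,338), post_60 at (461,102), post_100 at (460,-87) and post_80 at (490,-304). The seats measure 75 mm apart, as they should. First I'll turn the tool so that its y lies along world x and its x along world y.

>>> apply_moves --travel '[[0,0,0],[0,0,0],[0,0,0],[0,0,0],[0,0,0]]' --delta_rot '[[0,0,8],[0,0,16],[0,0,24],[0,0,32],[0,0,40]]' --fingers '[0,0,0,0,0]' --newtons 60

```text
time_s: 0.6
position: [274.4, 561.3, 230.9]
eef_rot: [0.547, 0.837, -0.0, 0.0]
contact_force: [-0.2, 0.1, 0.0]
finger_gap: 85.8
gripper_force: 0.0
```

>>> apply_moves --travel '[[0,0,0],[0,0,0],[0,0,0],[0,0,0],[0,0,0]]' --delta_rot '[[0,0,8],[0,0,16],[0,0,23.9],[0,0,23.9],[0,0,23.9]]' --fingers '[0,0,0,0,0]'

```text
time_s: 1.1
position: [274.4, 561.4, 231.0]
eef_rot: [0.705, 0.709, -0.0, 0.0]
contact_force: [0.2, -1.0, -0.2]
finger_gap: 85.5
gripper_force: 0.0
```

>>> apply_moves --travel '[[-0.45,0.32,0.24],[-0.9,0.64,0.48],[-1.35,0.96,0.72],[-1.8,1.28,0.96],[-2.24,1.6,1.2]]' --delta_rot '[[0,0,0],[0,0,0],[0,0,0],[0,0,0],[0,0,0]]' --fingers '[0,0,0,0,0]'

```text
time_s: 1.6
position: [355.2, 448.5, 170.8]
eef_rot: [0.705, 0.709, -0.0, 0.0]
contact_force: [0.3, 0.2, -0.3]
finger_gap: 85.7
gripper_force: 0.0
```

>>> apply_moves --travel '[[-0.6,0.4,0.3],[-1.2,0.8,0.6],[-1.8,1.2,0.9],[-2.24,1.6,1.2],[-2.24,1.6,1.2]]' --delta_rot '[[0,0,0],[0,0,0],[0,0,0],[0,0,0],[0,0,0]]' --fingers '[0,0,0,0,0]'

```text
time_s: 2.1
position: [436.7, 333.3, 109.7]
eef_rot: [0.707, 0.707, -0.001, 0.001]
contact_force: [-1.0, 0.5, 0.8]
finger_gap: 85.5
gripper_force: 0.0
```

>>> apply_moves --travel '[[0,0,0.4],[0,0,0.8],[0,0,0.8],[0,0,0.8],[0,0,0.8]]' --delta_rot '[[0,0,0],[0,0,0],[0,0,0],[0,0,0],[0,0,0]]' --fingers '[0,0,0,0,0]'

```text
time_s: 2.6
position: [435.0, 338.1, 72.3]
eef_rot: [0.706, 0.708, 0.001, 0.0]
contact_force: [-0.1, -0.8, 0.7]
finger_gap: 85.5
gripper_force: 0.0
```

>>> apply_moves --travel '[[0,0,0.4],[0,0,0.8],[0,0,1.1],[0,0,1.2],[0,0,1.2]]' --delta_rot '[[0,0,0],[0,0,0],[0,0,0],[0,0,0],[0,0,0]]' --fingers '[0,0,0,0,0]'

```text
time_s: 3.1
position: [434.7, 337.5, 11.2]
eef_rot: [0.707, 0.707, -0.0, 0.0]
contact_force: [-0.4, -0.5, -0.1]
finger_gap: 85.5
gripper_force: 0.0
```

>>> apply_moves --travel '[[0,0,0],[0,0,0],[0,0,0],[0,0,0],[0,0,0]]' --delta_rot '[[0,0,0],[0,0,0],[0,0,0],[0,0,0],[0,0,0]]' --fingers '[0.3,0.45,0.6,0.8,1]' --newtons 50

```text
time_s: 3.6
position: [434.9, 337.8, 11.9]
eef_rot: [0.707, 0.707, 0.0, -0.0]
contact_force: [-0.8, -1.5, 8.3]
finger_gap: 28.8
gripper_force: 48.7
```

>>> apply_moves --travel '[[0,0,-0.2],[0,0,-0.6],[0,0,-1.0],[0,0,-1.4],[0,0,-1.4]]' --delta_rot '[[0,0,0],[0,0,0],[0,0,0],[0,0,0],[0,0,0]]' --fingers '[1,1,1,1,1]'

```text
time_s: 4.1
position: [435.8, 338.4, 84.2]
eef_rot: [0.707, 0.707, 0.002, 0.0]
contact_force: [0.4, 0.5, -1.4]
finger_gap: 29.0
gripper_force: 49.4
```

>>> apply_moves --travel '[[-0.3,0.2,0],[-0.8,0.6,0],[-1.4,1.0,0],[-2.0,1.4,0],[-2.5,1.8,0]]' --delta_rot '[[0,0,0],[0,0,0],[0,0,0],[0,0,0],[0,0,0]]' --fingers '[1,1,1,1,1]'

```text
time_s: 4.6
position: [525.2, 210.8, 81.1]
eef_rot: [0.707, 0.707, -0.0, 0.0]
contact_force: [0.5, -0.2, -1.3]
finger_gap: 28.6
gripper_force: 49.4
```

>>> apply_moves --travel '[[-0.6,0.45,0],[-1.1,0.8,0],[-1.5,1.05,0],[-1.66,1.19,0],[-1.66,1.19,0]]' --delta_rot '[[0,0,0],[0,0,0],[0,0,0],[0,0,0],[0,0,0]]' --fingers '[1,1,1,1,1]'

```text
time_s: 5.1
position: [584.7, 128.7, 81.0]
eef_rot: [0.707, 0.707, -0.0, 0.0]
contact_force: [-0.1, 0.2, -1.4]
finger_gap: 28.4
gripper_force: 49.4
```

>>> apply_moves --travel '[[0,0,0.3],[0,0,0.6],[0,0,0.7],[0,0,0.7],[0,0,0.7]]' --delta_rot '[[0,0,0],[0,0,0],[0,0,0],[0,0,0],[0,0,0]]' --fingers '[1,1,1,1,1]'

```text
time_s: 5.6
position: [584.3, 129.9, 46.2]
eef_rot: [0.707, 0.707, -0.0, -0.0]
contact_force: [0.2, -0.3, -1.2]
finger_gap: 28.5
gripper_force: 49.4
```

Run:
```python
from h import *
s=snapshot("scene")[:,:,::-1]
c=proj("scene",[584.5,130,16]);print(c)
u,v=int(c[0]),int(c[1])
cv2.imwrite("pics/p1.png",cv2.resize(s[v-60:v+40,u-50:u+80],None,fx=5,fy=5,interpolation=cv2.INTER_CUBIC))
```

```text
[277.68364746 212.76156744]
```

View pics/p1.png

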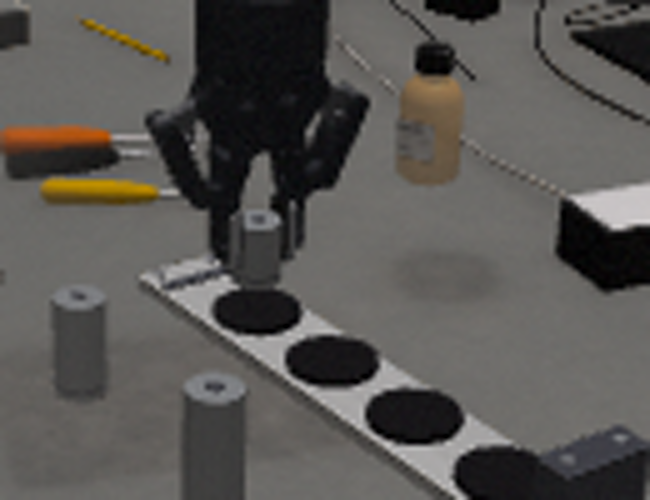

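The crop shows the 40 mm post upright in the pads above seat 1, with its top at crop (258,218) and the seat disc at (256,310).

Run:
```python
from h import *
g=lambda x,y:(227+(x+.5)/5-.5,152+(y+.5)/5-.5)
print(back("scene",g(258,218),74.3),back("scene",g(256,310),16),back("scene",g(331,360),16),back("scene",g(414,416),16))
```

```text
[584.67260452 129.79664728  74.3       ] [582.47438078 124.81135778  16.        ] [595.69741018  51.06142709  16.        ] [608.63113926 -23.68763667  16.        ]
```

>>> apply_moves --travel '[[-0.05,0,0.1],[-0.05,0,0.2],[-0.05,0,0.28],[-0.05,0,0.34],[-0.05,0,0.36]]' --delta_rot '[[0,0,0],[0,0,0],[0,0,0],[0,0,0],[0,0,0]]' --fingers '[1,1,1,1,1]'

```text
time_s: 6.15
position: [584.2, 127.1, 27.9]
eef_rot: [0.707, 0.707, -0.0, -0.0]
contact_force: [-4.2, -1.1, 12.0]
finger_gap: 28.7
gripper_force: 50.1
```

Contact on the seat. I'll release gradually and lift.

>>> apply_moves --travel '[[0,0,0],[0,0,0],[0,0,0],[0,0,0],[0,0,0]]' --delta_rot '[[0,0,0],[0,0,0],[0,0,0],[0,0,0],[0,0,0]]' --fingers '[0.55,0.45,0.3,0.15,0]'

```text
time_s: 6.65
position: [584.4, 127.2, 28.4]
eef_rot: [0.707, 0.707, 0.0, 0.0]
contact_force: [-0.5, -0.4, -0.7]
finger_gap: 84.2
gripper_force: 0.0
```

>>> apply_moves --travel '[[0,0,0],[0,0,-0.4],[0,0,-1.0],[0,0,-1.7],[0,0,-2.2]]' --delta_rot '[[0,0,0],[0,0,0],[0,0,0],[0,0,0],[0,0,0]]' --fingers '[0,0,0,0,0]'

```text
time_s: 7.15
position: [584.8, 127.2, 140.4]
eef_rot: [0.707, 0.707, 0.001, 0.0]
contact_force: [-1.1, -0.2, 0.1]
finger_gap: 85.6
gripper_force: 0.0
```

>>> apply_moves --travel '[[-0.1,-0.6,0],[-0.25,-1.3,0],[-0.4,-2.0,0],[-0.5,-2.47,0.3],[-0.5,-2.47,0.8]]' --delta_rot '[[0,0,0],[0,0,0],[0,0,0],[0,0,0],[0,0,0]]' --fingers '[0,0,0,0,0]'

```text
time_s: 7.65
position: [459.2, 101.9, 99.2]
eef_rot: [0.707, 0.707, 0.001, 0.0]
contact_force: [0.7, -0.0, -0.6]
finger_gap: 85.2
gripper_force: 0.0
```

>>> apply_moves --travel '[[0,0,0],[0,0,0.2],[0,0,0.2],[0,0,0.2],[0,0,0.2]]' --delta_rot '[[0,0,0],[0,0,0],[0,0,0],[0,0,0],[0,0,0]]' --fingers '[0,0,0,0,0]'

```text
time_s: 8.15
position: [461.3, 102.1, 88.7]
eef_rot: [0.707, 0.707, 0.0, 0.0]
contact_force: [0.4, 0.2, 0.2]
finger_gap: 85.9
gripper_force: 0.0
```

Next: down 66 to about z 23, then close and lift.

>>> apply_moves --travel '[[0,0,0.4],[0,0,0.8],[0,0,1.2],[0,0,1.3],[0,0,1.3]]' --delta_rot '[[0,0,0],[0,0,0],[0,0,0],[0,0,0],[0,0,0]]' --fingers '[0,0,0,0,0]'

```text
time_s: 8.65
position: [460.8, 101.9, 23.2]
eef_rot: [0.707, 0.707, -0.0, -0.0]
contact_force: [0.5, -0.3, -0.1]
finger_gap: 85.6
gripper_force: 0.0
```

>>> apply_moves --travel '[[0,0,0],[0,0,0],[0,0,0],[0,0,0],[0,0,0]]' --delta_rot '[[0,0,0],[0,0,0],[0,0,0],[0,0,0],[0,0,0]]' --fingers '[0.3,0.45,0.6,0.8,1]'

```text
time_s: 9.15
position: [461.1, 102.2, 23.8]
eef_rot: [0.707, 0.707, 0.0, 0.0]
contact_force: [-2.9, 0.4, 10.1]
finger_gap: 28.9
gripper_force: 48.4
```

>>> apply_moves --travel '[[0,0,-0.2],[0,0,-0.6],[0,0,-1.0],[0,0,-1.2],[0,0,-1.2]]' --delta_rot '[[0,0,0],[0,0,0],[0,0,0],[0,0,0],[0,0,0]]' --fingers '[1,1,1,1,1]'

```text
time_s: 9.65
position: [461.5, 102.4, 84.6]
eef_rot: [0.707, 0.707, 0.001, 0.0]
contact_force: [0.9, -0.8, -3.1]
finger_gap: 28.6
gripper_force: 49.7
```

>>> apply_moves --travel '[[-0.1,0.3,0],[-0.3,0.9,0],[-0.6,1.6,0],[-0.8,2.3,0],[-0.96,2.72,0]]' --delta_rot '[[0,0,0],[0,0,0],[0,0,0],[0,0,0],[0,0,0]]' --fingers '[1,1,1,1,1]'

```text
time_s: 10.15
position: [598.6, 53.2, 82.2]
eef_rot: [0.707, 0.707, -0.0, 0.0]
contact_force: [0.1, -0.4, -1.8]
finger_gap: 29.0
gripper_force: 49.7
```

>>> apply_moves --travel '[[0,0,0],[0,0,0],[0,0,0.3],[0,0,0.6],[0,0,0.7]]' --delta_rot '[[0,0,0],[0,0,0],[0,0,0],[0,0,0],[0,0,0]]' --fingers '[1,1,1,1,1]'

```text
time_s: 10.65
position: [595.3, 54.5, 45.8]
eef_rot: [0.707, 0.708, -0.001, -0.001]
contact_force: [0.1, 0.5, -1.6]
finger_gap: 28.7
gripper_force: 49.9
```

>>> apply_moves --travel '[[0,0,0],[0,0,0.06],[0,0,0.12],[0,0,0.16],[0,0,0.16]]' --delta_rot '[[0,0,0],[0,0,0],[0,0,0],[0,0,0],[0,0,0]]' --fingers '[1,1,1,1,1]'

```text
time_s: 11.15
position: [596.9, 54.2, 40.2]
eef_rot: [0.707, 0.707, -0.0, 0.0]
contact_force: [0.1, 0.4, -2.3]
finger_gap: 28.7
gripper_force: 49.9
```

>>> apply_moves --travel '[[0,0,0.01],[0,0,0.015],[0,0,0.015],[0,0,0.015],[0,0,0.015]]' --delta_rot '[[0,0,0],[0,0,0],[0,0,0],[0,0,0],[0,0,0]]' --fingers '[1,1,1,1,1]'

```text
time_s: 11.65
position: [597.1, 54.2, 39.9]
eef_rot: [0.707, 0.707, 0.0, 0.0]
contact_force: [-3.1, -0.1, 5.4]
finger_gap: 28.3
gripper_force: 50.7
```

>>> apply_moves --travel '[[0,0,0],[0,0,0],[0,0,0],[0,0,0],[0,0,0]]' --delta_rot '[[0,0,0],[0,0,0],[0,0,0],[0,0,0],[0,0,0]]' --fingers '[0.55,0.45,0.3,0.15,0]'

```text
time_s: 12.15
position: [596.9, 54.2, 39.5]
eef_rot: [0.707, 0.707, -0.0, 0.0]
contact_force: [0.0, -0.5, 0.2]
finger_gap: 84.2
gripper_force: 0.0
```

>>> apply_moves --travel '[[0,0,0],[0,0,-0.4],[0,0,-1.0],[0,0,-1.7],[0,0,-2.4]]' --delta_rot '[[0,0,0],[0,0,0],[0,0,0],[0,0,0],[0,0,0]]' --fingers '[0,0,0,0,0]'

```text
time_s: 12.65
position: [596.7, 54.1, 160.7]
eef_rot: [0.707, 0.707, -0.0, -0.0]
contact_force: [-0.5, 0.2, -0.5]
finger_gap: 85.2
gripper_force: 0.0
```

>>> apply_moves --travel '[[-0.6,-0.6,0],[-1.2,-1.2,0],[-1.8,-1.8,0],[-2.4,-2.3,0],[-2.83,-2.74,0]]' --delta_rot '[[0,0,0],[0,0,0],[0,0,0],[0,0,0],[0,0,0]]' --fingers '[0,0,0,0,0]'

```text
time_s: 13.15
position: [458.6, -89.1, 159.7]
eef_rot: [0.707, 0.707, 0.0, 0.0]
contact_force: [0.4, -0.2, -0.1]
finger_gap: 85.6
gripper_force: 0.0
```

>>> apply_moves --travel '[[0,0,0],[0,0,0.3],[0,0,0.6],[0,0,0.6],[0,0,0.6]]' --delta_rot '[[0,0,0],[0,0,0],[0,0,0],[0,0,0],[0,0,0]]' --fingers '[0,0,0,0,0]'

```text
time_s: 13.65
position: [460.2, -87.3, 129.8]
eef_rot: [0.707, 0.707, -0.0, -0.0]
contact_force: [0.4, 0.5, -0.1]
finger_gap: 84.9
gripper_force: 0.0
```

Next: down 70 to z 60, close, and lift 40.

>>> apply_moves --travel '[[0,0,0.4],[0,0,0.8],[0,0,1.2],[0,0,1.4],[0,0,1.4]]' --delta_rot '[[0,0,0],[0,0,0],[0,0,0],[0,0,0],[0,0,0]]' --fingers '[0,0,0,0,0]'

```text
time_s: 14.15
position: [459.8, -87.4, 59.2]
eef_rot: [0.707, 0.707, -0.0, -0.0]
contact_force: [0.3, 0.3, -0.1]
finger_gap: 85.5
gripper_force: 0.0
```

>>> apply_moves --travel '[[0,0,0],[0,0,0],[0,0,0],[0,0,0],[0,0,0]]' --delta_rot '[[0,0,0],[0,0,0],[0,0,0],[0,0,0],[0,0,0]]' --fingers '[0.3,0.45,0.6,0.8,1]' --newtons 60

```text
time_s: 14.65
position: [460.5, -87.4, 60.2]
eef_rot: [0.707, 0.707, 0.0, 0.0]
contact_force: [-1.9, 1.2, 10.3]
finger_gap: 28.9
gripper_force: 58.3
```

>>> apply_moves --travel '[[0,0,-0.2],[0,0,-0.5],[0,0,-0.8],[0,0,-0.8],[0,0,-0.8]]' --delta_rot '[[0,0,0],[0,0,0],[0,0,0],[0,0,0],[0,0,0]]' --fingers '[1,1,1,1,1]'

```text
time_s: 15.15
position: [460.0, -87.3, 99.7]
eef_rot: [0.707, 0.707, 0.0, 0.0]
contact_force: [0.4, -0.2, -4.1]
finger_gap: 28.8
gripper_force: 59.6
```

>>> apply_moves --travel '[[0,0.3,0],[0,0.9,0],[-0.06,1.6,0],[-0.12,2.3,0],[-0.12,2.9,0]]' --delta_rot '[[0,0,0],[0,0,0],[0,0,0],[0,0,0],[0,0,0]]' --fingers '[1,1,1,1,1]'

```text
time_s: 15.65
position: [606.1, -93.6, 98.4]
eef_rot: [0.707, 0.707, -0.0, -0.0]
contact_force: [-0.6, -1.1, -2.4]
finger_gap: 28.7
gripper_force: 59.7
```

>>> apply_moves --travel '[[0,0.3,0],[0,0.37,0],[0,0.37,0.1],[0,0.37,0.25],[0,0.37,0.35]]' --delta_rot '[[0,0,0],[0,0,0],[0,0,0],[0,0,0],[0,0,0]]' --fingers '[1,1,1,1,1]'

```text
time_s: 16.15
position: [622.4, -93.2, 81.0]
eef_rot: [0.707, 0.707, -0.0, -0.001]
contact_force: [0.1, -0.4, -3.0]
finger_gap: 28.8
gripper_force: 59.8
```

>>> apply_moves --travel '[[0,0,0],[0,0,0.05],[0,0,0.1],[0,0,0.125],[0,0,0.125]]' --delta_rot '[[0,0,0],[0,0,0],[0,0,0],[0,0,0],[0,0,0]]' --fingers '[1,1,1,1,1]'

```text
time_s: 16.65
position: [623.6, -93.3, 76.3]
eef_rot: [0.707, 0.707, 0.0, 0.0]
contact_force: [-3.0, 0.8, 5.1]
finger_gap: 28.8
gripper_force: 60.6
```

>>> apply_moves --travel '[[0,0,0],[0,0,0],[0,0,0],[0,0,0],[0,0,0]]' --delta_rot '[[0,0,0],[0,0,0],[0,0,0],[0,0,0],[0,0,0]]' --fingers '[0.55,0.45,0.3,0.15,0]'

```text
time_s: 17.15
position: [623.6, -93.3, 75.8]
eef_rot: [0.707, 0.707, -0.0, 0.0]
contact_force: [0.4, 0.3, -0.7]
finger_gap: 84.2
gripper_force: 0.0
```

>>> apply_moves --travel '[[0,0,0],[0,0,-0.4],[0,0,-1.0],[0,0,-1.6],[0,0,-2.0]]' --delta_rot '[[0,0,0],[0,0,0],[0,0,0],[0,0,0],[0,0,0]]' --fingers '[0,0,0,0,0]'

```text
time_s: 17.65
position: [624.0, -93.5, 178.0]
eef_rot: [0.707, 0.707, 0.001, 0.001]
contact_force: [-0.0, -0.8, -0.3]
finger_gap: 85.5
gripper_force: 0.0
```

>>> apply_moves --travel '[[-0.5,-0.3,0],[-1.2,-0.8,0],[-1.9,-1.2,0],[-2.6,-1.6,0],[-3.3,-2.1,0]]' --delta_rot '[[0,0,0],[0,0,0],[0,0,0],[0,0,0],[0,0,0]]' --fingers '[0,0,0,0,0]'

```text
time_s: 18.15
position: [518.0, -259.5, 176.0]
eef_rot: [0.707, 0.708, 0.0, 0.0]
contact_force: [0.4, -1.2, -0.3]
finger_gap: 85.8
gripper_force: 0.0
```

>>> apply_moves --travel '[[-0.6,-0.4,0.3],[-0.9,-0.56,0.7],[-0.9,-0.56,1.2],[-0.9,-0.56,1.3],[-0.9,-0.56,1.3]]' --delta_rot '[[0,0,0],[0,0,0],[0,0,0],[0,0,0],[0,0,0]]' --fingers '[0,0,0,0,0]'

```text
time_s: 18.65
position: [490.6, -303.0, 110.6]
eef_rot: [0.707, 0.707, -0.0, -0.001]
contact_force: [0.6, -0.5, 1.1]
finger_gap: 85.3
gripper_force: 0.0
```

>>> apply_moves --travel '[[0,0,0.4],[0,0,0.8],[0,0,1.2],[0,0,1.4],[0,0,1.4]]' --delta_rot '[[0,0,0],[0,0,0],[0,0,0],[0,0,0],[0,0,0]]' --fingers '[0,0,0,0,0]'

```text
time_s: 19.15
position: [490.8, -303.0, 40.7]
eef_rot: [0.707, 0.708, -0.0, -0.0]
contact_force: [-0.5, 0.5, 0.2]
finger_gap: 85.4
gripper_force: 0.0
```

>>> apply_moves --travel '[[0,0,0],[0,0,0],[0,0,0],[0,0,0],[0,0,0]]' --delta_rot '[[0,0,0],[0,0,0],[0,0,0],[0,0,0],[0,0,0]]' --fingers '[0.3,0.45,0.6,0.8,1]'

```text
time_s: 19.65
position: [491.0, -303.6, 41.5]
eef_rot: [0.707, 0.707, 0.0, 0.0]
contact_force: [-1.3, 1.1, 8.5]
finger_gap: 28.7
gripper_force: 58.4
```

>>> apply_moves --travel '[[0,0,-0.2],[0,0,-0.5],[0,0,-0.8],[0,0,-0.8],[0,0,-0.8]]' --delta_rot '[[0,0,0],[0,0,0],[0,0,0],[0,0,0],[0,0,0]]' --fingers '[1,1,1,1,1]'

```text
time_s: 20.15
position: [491.0, -303.4, 81.4]
eef_rot: [0.707, 0.707, 0.0, 0.001]
contact_force: [-0.5, 1.1, -3.4]
finger_gap: 28.9
gripper_force: 59.5
```

>>> apply_moves --travel '[[0.3,0,0],[0.9,0,0],[1.6,0,0],[2.3,0,0],[3.0,0,0]]' --delta_rot '[[0,0,0],[0,0,0],[0,0,0],[0,0,0],[0,0,0]]' --fingers '[1,1,1,1,1]'

```text
time_s: 20.65
position: [489.9, -151.3, 80.3]
eef_rot: [0.707, 0.707, -0.0, -0.0]
contact_force: [1.2, 0.3, -2.5]
finger_gap: 28.3
gripper_force: 59.5
```

>>> apply_moves --travel '[[0.7,0,0],[1.4,0,0],[2.0,0,0],[2.5,0,0],[2.67,0,0]]' --delta_rot '[[0,0,0],[0,0,0],[0,0,0],[0,0,0],[0,0,0]]' --fingers '[1,1,1,1,1]'

```text
time_s: 21.15
position: [489.8, -16.6, 80.3]
eef_rot: [0.706, 0.709, -0.0, -0.001]
contact_force: [0.2, -0.8, -3.1]
finger_gap: 28.5
gripper_force: 59.5
```

>>> apply_moves --travel '[[0,0.2,0],[0,0.8,0],[0,1.4,0],[0,2.0,0],[0,2.39,0]]' --delta_rot '[[0,0,0],[0,0,0],[0,0,0],[0,0,0],[0,0,0]]' --fingers '[1,1,1,1,1]'

```text
time_s: 21.65
position: [612.0, -21.0, 80.4]
eef_rot: [0.707, 0.707, -0.0, 0.0]
contact_force: [-0.6, -0.1, -3.3]
finger_gap: 28.7
gripper_force: 59.7
```

>>> apply_moves --travel '[[0,0,0],[0,0,0],[0,0,0.2],[0,0,0.35],[0,0,0.35]]' --delta_rot '[[0,0,0],[0,0,0],[0,0,0],[0,0,0],[0,0,0]]' --fingers '[1,1,1,1,1]'

```text
time_s: 22.15
position: [608.8, -19.8, 61.9]
eef_rot: [0.707, 0.707, -0.001, -0.001]
contact_force: [-0.3, -0.3, -3.7]
finger_gap: 28.8
gripper_force: 59.8
```

>>> apply_moves --travel '[[0,0,0],[0,0,0.05],[0,0,0.1],[0,0,0.125],[0,0,0.125]]' --delta_rot '[[0,0,0],[0,0,0],[0,0,0],[0,0,0],[0,0,0]]' --fingers '[1,1,1,1,1]'

```text
time_s: 22.65
position: [610.1, -19.8, 57.5]
eef_rot: [0.707, 0.707, 0.0, 0.0]
contact_force: [-2.7, 0.7, 6.6]
finger_gap: 29.1
gripper_force: 60.7
```

>>> apply_moves --travel '[[0,0,0],[0,0,0],[0,0,0],[0,0,0],[0,0,0]]' --delta_rot '[[0,0,0],[0,0,0],[0,0,0],[0,0,0],[0,0,0]]' --fingers '[0.55,0.45,0.3,0.15,0]'

```text
time_s: 23.15
position: [610.0, -19.8, 57.0]
eef_rot: [0.707, 0.707, -0.0, 0.0]
contact_force: [-0.4, 0.3, 0.0]
finger_gap: 83.7
gripper_force: 0.0
```

>>> apply_moves --travel '[[0,0,0],[0,0,-0.4],[0,0,-1.0],[0,0,-1.7],[0,0,-2.5]]' --delta_rot '[[0,0,0],[0,0,0],[0,0,0],[0,0,0],[0,0,0]]' --fingers '[0,0,0,0,0]'

```text
time_s: 23.65
position: [609.4, -19.9, 182.8]
eef_rot: [0.707, 0.707, -0.001, -0.0]
contact_force: [0.2, -0.6, -0.5]
finger_gap: 85.0
gripper_force: 0.0
```

>>> apply_moves --travel '[[0.8,-0.4,0],[1.6,-0.8,0],[2.4,-1.2,0],[3.2,-1.6,0],[4.0,-2.0,0]]' --delta_rot '[[0,0,0],[0,0,0],[0,0,0],[0,0,0],[0,0,0]]' --fingers '[0,0,0,0,0]'

```text
time_s: 24.15
position: [508.8, 181.6, 182.2]
eef_rot: [0.707, 0.707, 0.0, 0.0]
contact_force: [0.2, 0.8, -0.2]
finger_gap: 85.5
gripper_force: 0.0
```

>>> apply_moves --travel '[[0.8,-0.4,0],[1.6,-0.8,0],[1.6,-0.8,0],[1.6,-0.8,0],[1.6,-0.8,0]]' --delta_rot '[[0,0,0],[0,0,0],[0,0,0],[0,0,0],[0,0,0]]' --fingers '[0,0,0,0,0]'

```text
time_s: 24.65
position: [470.2, 259.3, 182.1]
eef_rot: [0.707, 0.707, -0.0, 0.0]
contact_force: [-0.3, -0.5, -0.4]
finger_gap: 85.2
gripper_force: 0.0
```

Run:
```python
from h import *
t=snapshot("top")[:,:,::-1];s=snapshot("scene")[:,:,::-1]
cv2.imwrite("pics/t2.png",cv2.resize(t[145:215,190:370],None,fx=4.4,fy=4.4,interpolation=cv2.INTER_CUBIC))
cv2.imwrite("pics/s2.png",cv2.resize(s[160:280,230:390],None,fx=5,fy=5,interpolation=cv2.INTER_CUBIC))
for P in([584,127.2,56],[597,54,76],[610.2,-20,96],[623.6,-93.4,116]):
    print([((np.array(proj(n,P))-o+.5)*k-.5).round() for n,o,k in(("top",(190,145),4.4),("scene",(230,160),5))])
```

```text
[array([184., 181.]), array([243., 208.])]
[array([321., 151.]), array([320., 223.])]
[array([465., 119.]), array([407., 241.])]
[array([613.,  86.]), array([505., 261.])]
```

View pics/t2.png

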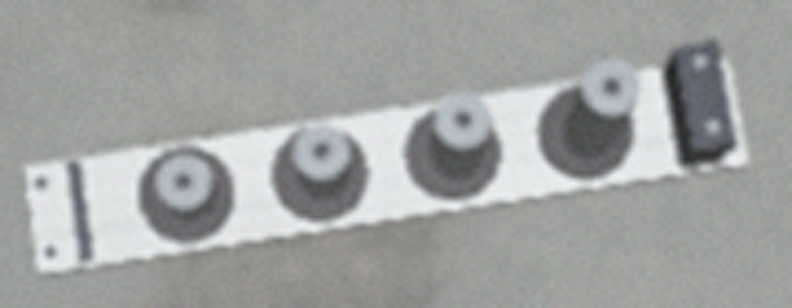

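View pics/s2.png

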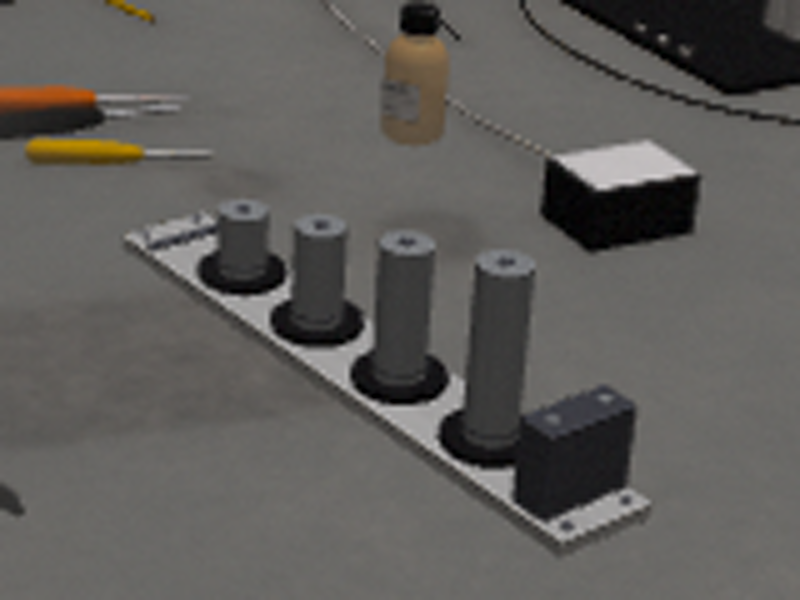

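The post tops appear within 2 crop pixels of prediction in both views: (184,181), (321,151), (463,120) and (611,87) in the top crop. All four stand upright within their discs, tallest at the end stop, and the gripper is clear, so I'm handing in.

```bash
python3 -c "
from workcell import *
print(hand_in())"
```

```text
the job is handed in; nothing more can be done
None
```

All four posts stand upright on their seats, running 100, 80, 60, 40 mm from the end stop. Both camera views confirmed this before I handed the job in at about 25 s, and no verdict came back.

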